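# Pin the packing plates into a shelving anchor shoe

### The arm

A 6-joint arm with a two-finger parallel gripper is mounted at the origin on the work surface. World frame = base frame: x ahead of the robot, y to its left, z up, the work surface at z = 0. Lengths are in mm, angles in rad, forces in N, time in s.
With the tool pointing down it reaches from about 250 to 775 mm from the base axis. Payload 4 kg.
Tool frame: the origin (TCP) lies on the centre line of the jaws, within the pads' length; the fingertips stand 8 mm ahead of it and the grasp point (between the pads) lies 11 mm behind it; z points along the fingers, y is the line along which they close (so a half turn about z gives the same grasp; the last joint's range is limited). The gripper opens to 94 mm and grips with 3 to 60 N. Pads are 16 mm wide; open, the fingers measure 119 mm over their backs; the gripper's body (75 mm by 177 mm) begins 78 mm behind the grasp point.
Start: joints at [-1.333, 0.087, 1.371, -0, 1.684, -0.103], TCP at [183.831, -518.388, 213.506] pointing down, gripper open.
Joint ranges: [-3.1, 3.1], [-0.76, 2.03], [0.27, 2.55], [-1.08, 4.22], [0.17, 2.65], [-2.57, 2.57]. Speed limits (rad/s): [2.79, 2.79, 3.14, 3.14, 3.14, 3.14].

### API

Orientations are given as a rotation vector (axis times angle).
In Python, from plant import * gives the robot as it stands. The module is installed in compiled form; this text tells all that it offers.
- The arm moves only by the tool play_rows, never from a script. Its argument "steps" is a list of rows, each an object of numbers: "tx", "ty", "tz": the shift along the tool's x, y, z in m; "spin": the turn about the tool's z in rad. A call has 1 to 5 rows; each row shifts and turns the commanded pose from where the row before left it, along the tool's axes as they then stand; what a row does not reach is not made up. A row lasts 1/12 s, in which the tool goes at most 41.7 mm and 7.16 degrees, less where a joint would pass 70% of its speed; a pose out of reach is approached as far as the arm can. A call with a gripper value outside its range is refused whole. "hand" is the closure in counts, from 0 (fully open) to 255 (shut), set as the call begins (left out, the last holds). The fingers move at their own pace and stop on an object; "squeeze" is the grip in N (left out, the last holds). Time passes only in rows, so rows that do not move let the fingers close. It gives the time, the measured TCP pose, the force, the opening and the grip force at its end, in the units of the state.
- state(): the state, without advancing time (a new reading comes with each control period).
- read_camera(name): name is "scene" or "top" or "wrist"; returns the picture (384x512x3 uint8, red, green, blue); there is no depth.
- camera_params(name): a dict with "intrinsics" (3x3 intrinsics, pixels), "k1" (the pictures are not rectified: a ray, as slopes to the right and down, at radius r is drawn at 1 + k1 r^2 times it, then the intrinsics apply), "R" (3x3) and "t" (3): a world point X has camera coordinates R X + t. Camera axes: x right, y down, z forward; pixel columns grow to the right and rows downward; lengths in mm; the calibration is good to about 2 mm. A picture is of the moment at which its call begins: read the wrist's pose just before it. camera_params takes no time and is no camera call; for the wrist camera it gives the pose at the moment of the call.
- sign_off(): hands the job in; it is judged then, once.
Trained networks look in the newest picture that a camera, given by its name, has taken for a name from the list of things; names that differ only in an ending like _2 or _b are one class to them, and where a whole thing is asked for, a point or a joint stands for the part that bears it (a point fixed in the world has none). Each returns a list of dicts, best first, with "score" (0 to 1); they miss things now and then, are a little off and sometimes report something else, mostly with a low value. They report only what shows in the picture. A call takes as long as a camera call. They do not tell look-alikes from the thing itself.
- look_for(camera, target): "extent" ([left, top, width, height] in pixels, round what is visible of it).
The state is a dict: "time_s": time; "q": joint angles; "qvel": joint speeds; "joint_efforts": joint torques, N m; "ee_pos": TCP position; "eef_rot": TCP orientation; "ft_force": force on the tool from outside, world axes, zero at the start; "wrist_torque": the same for the moment, N m; "width": finger opening in mm; "finger_force": force on a finger pad.
Only numpy, scipy, OpenCV 4.12 (cv2) and the standard library are available. Lean on these libraries where they do the work, as an engineer would, in place of code of your own. Each camera call takes 0.05 s, during which the arm holds its last target. There are 200 camera calls.

### The job

Square up the three packing plates lying in the shelving anchor shoe so that their holes line up, then take the locking pin from its stand, pass it down through all three and into the hidden nut block under them, and push it fully home until its orange head sits flush on the red plate; let go. The nut block floats along the channel, so feel for its hole with the pin: slide it lightly and never force it (no more than about 3 kg of push on the pin). Leave the other things on the table where they are.

Things in the scene. Friction and masses are not known exactly. Their poses are not given: they have to be found in the camera images.
- shoe: Anchor shoe: grey steel U-channel screwed to the table, 150 mm long, open at both ends. Inner width 62 mm; side walls 8 mm thick, rising 20 mm above the channel floor (47 mm above the table), with small ears outside near the ends, 10 mm high. Origin: centre of its underside, at table height; x along the channel, y across, z up.
- shoe_floor (a point): Middle of the shoe's channel floor, on the floor's surface (27 mm above the table); axes as the shoe's. The floor is 5 mm thick; its middle has a slot 46 mm long (x) and 34 mm wide.
- shoe_near (a point): Centre line of the shoe's channel at its -x end (75 mm from the middle), at floor height; axes as the shoe's.
- shoe_far (a point): Centre line of the shoe's channel at its +x end (75 mm from the middle), at floor height; axes as the shoe's.
- nut_track (a point): Middle of the nut block's track, at the height of the block's top (5 mm below the channel floor); axes as the shoe's. The block is dark steel, 20 mm thick, with one 16 mm through hole on the centre line (y = 0). Its hole may be anywhere within 12 mm along x of this fixed point: nothing measures it and the plates hide it. The block slides along x only if pushed with over about 10 N.
- plate_blue_hole (a point): Centre of the hole of the blue packing plate, half-way up it. Loose rigid plastic, 52 mm along x (the channel), 60 mm along y, 8 mm thick, one 17 mm through hole in its middle; 45 g. Bottom of the stack, on the channel floor. The stack of three is 24 mm high: its top is 4 mm above the shoe's walls. The plates start up to 8 mm off the channel's middle along x, in different directions.
- plate_yellow_hole (a point): Centre of the hole of the yellow packing plate, same shape as the blue one, the middle one of the stack.
- plate_red_hole (a point): Centre of the hole of the red packing plate, same shape as the blue one, the top one of the stack.
- pin_head (a point): Centre of the orange plastic head of the locking pin: a box 22 x 22 mm (x, y) and 30 mm high (z, up along the pin). The head's underside is 15 mm below this point, the nose end 62 mm below. About 0.16 kg. At the start the pin stands upright in the stand, its head resting on the stand's top.
- pin: The locking pin; origin at the end of its nose, on its axis, z up towards the head. Round steel shank of 14 mm diameter, 47 mm long, its blunt nose tapering to 11 mm over the last 3 mm.
- stand: Black plastic block fixed to the table, 64 x 64 mm and 52 mm high, with a 17 mm hole, 50 mm deep, in the middle of its top, holding the pin. Origin: centre of its underside, z up.
- jar_mid (a point): Bystander: small round jar with blue cap, 56 mm diameter, 65 mm high; this point is half-way up.
- tape_mid (a point): Bystander: roll of amber tape lying flat, 90 mm diameter, 24 mm high; this point is its centre.
- spare_mid (a point): Bystander: a spare green packing plate lying on the table, 52 x 60 x 8 mm; this point is its centre.
- wrench: Bystander: wrench lying on the table, about 0.2 m long, beyond the shoe.
- driver: Bystander: screwdriver lying on the table, about 0.2 m long, towards the robot.
- level: Bystander: yellow spirit level, 300 mm long (along y), 35 mm wide, 45 mm high, on the far side of the table. Origin: centre of its underside.
There are look-alikes about, which are no part of the job. Of the things that look like the pin, the smallest one is meant.

How it is judged:
By the outcome, as a careful person would: the job done as asked, in the order asked, and still so for the second after the job is handed in, with the robot touching nothing.
It also fails if it takes over 64 s, if anything falls off the work surface, if the arm or the gripper's body presses on something with over 40 N, if the wrist force passes 120 N, or if a joint passes its speed limit or range.

## Working session

There is one attempt and no reset: what is moved stays moved. The work goes in short steps, Python scripts to look and compute and a tool call to move; the robot and the scene stay as the last step left them, time stands still between calls to the robot, and variables do not carry over. Pictures are saved under pics/ and viewed, at most 10 in all, crops included, and the job is handed in when it is done.

Besides the shell and the picture viewer there is one more tool, called after ">>>" as name(argument=value, ...), one argument or row to a line, values as JSON. play_rows: Moves the arm, as the interface text tells. Its arguments: {"type":"object","properties":{"steps":{"type":"array","items":{"type":"object","properties":{"tx":{"type":"number"},"ty":{"type":"number"},"tz":{"type":"number"},"spin":{"type":"number"}}}},"hand":{"type":"number"},"squeeze":{"type":"number"}},"required":["steps"]}

```bash
mkdir -p pics; python3 - <<'E'
from plant import *
import cv2,numpy as np
s=state();print(s)
for n in("scene","top"):
    im=read_camera(n);cv2.imwrite(f"pics/{n}0.png",im[:,:,::-1])
    p=camera_params(n);print(n,{k:np.round(v,4).tolist() for k,v in p.items()})
for t in("pin_head","stand","shoe","plate_red_hole","plate_yellow_hole","plate_blue_hole"):
    print(t,[(d["score"],np.round(d["extent"],1).tolist()) for d in look_for("top",t)])
E
python3 -c "
import cv2,numpy as np
cv2.imwrite('pics/both0.png',cv2.resize(cv2.imread('pics/top0.png'),(800,600),interpolation=cv2.INTER_CUBIC))"
```

```text
{'time_s': 0.0, 'q': array([-1.33307145e+00,  8.79622655e-02,  1.37221821e+00, -4.53875578e-05,
        1.68358364e+00, -1.03055421e-01]), 'qvel': array([-2.22048499e-04, -8.80356338e-05,  9.81759089e-04,  2.10952840e-03,
        1.06431611e-03, -3.53942074e-04]), 'joint_efforts': array([ 8.47325146e-05, -3.40180564e+01, -3.02425468e+01,  7.18580699e-02,
        3.30680399e-02, -1.66597501e-04]), 'ee_pos': array([ 183.7041692 , -517.86523946,  212.31846366]), 'eef_rot': array([-3.09396742e+00, -5.32335320e-01,  2.99983456e-04]), 'ft_force': array([-0.4136546 , -0.33381907, -0.87184238]), 'wrist_torque': array([-0.05043924,  0.01066344,  0.01270809]), 'finger_force': 0.0, 'width': 94.34542988795646}
scene {'intrinsics': [[467.1606, 0.0, 258.6362], [0.0, 467.1606, 197.6529], [0.0, 0.0, 1.0]], 'k1': -0.1694, 'R': [[-0.145, 0.9894, 0.0088], [0.755, 0.1164, -0.6453], [-0.6395, -0.0869, -0.7639]], 't': [143.1699, -383.7768, 1430.1673]}
top {'intrinsics': [[441.1068, 0.0, 252.0376], [0.0, 441.1068, 185.3737], [0.0, 0.0, 1.0]], 'k1': -0.0888, 'R': [[-0.0275, -0.9996, -0.0106], [-0.9867, 0.0289, -0.1598], [0.16, 0.0061, -0.9871]], 't': [-32.4802, 551.5442, 897.3664]}
pin_head [(0.89, [395.5, 158.9, 23.9, 23.0]), (0.88, [342.7, 130.4, 18.9, 25.1]), (0.69, [310.0, 246.8, 29.1, 22.2]), (0.45, [356.8, 181.7, 19.1, 12.3])]
stand [(0.92, [340.8, 174.1, 41.5, 32.0]), (0.32, [234.9, 145.2, 64.6, 71.5])]
shoe [(0.57, [238.7, 145.3, 61.8, 75.3])]
plate_red_hole [(0.96, [253.1, 170.9, 30.9, 24.4])]
plate_yellow_hole [(0.46, [252.5, 165.6, 20.6, 20.5])]
plate_blue_hole [(0.46, [251.2, 167.6, 35.5, 30.0])]
```

View pics/both0.png

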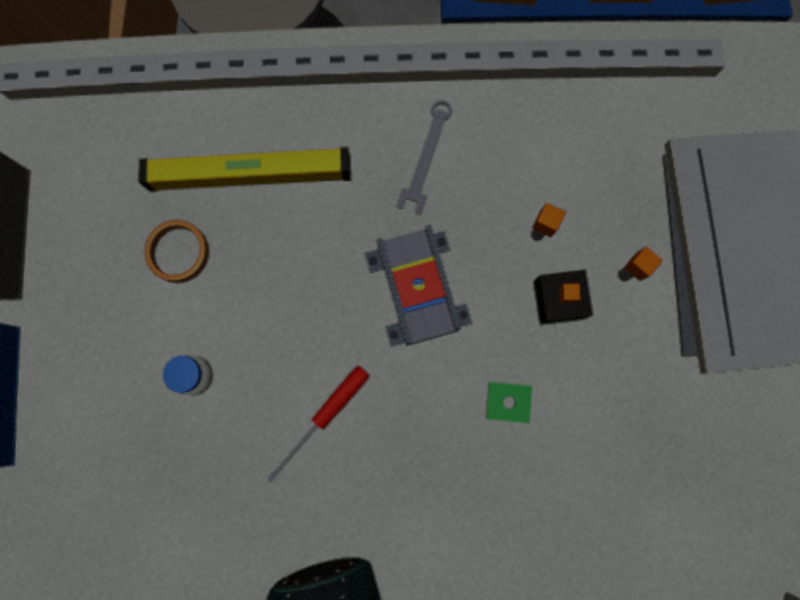

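View pics/scene0.png

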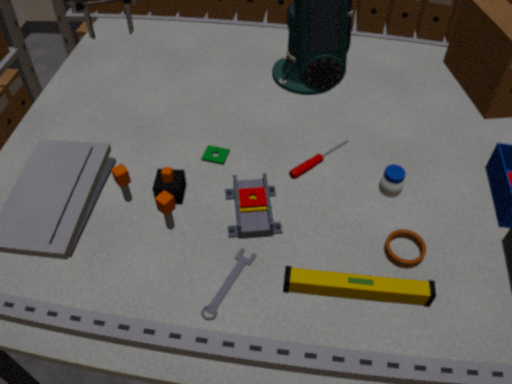

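The orange-headed candidates in the top picture (512 px) are (351,140), (413,168) and the one in the black stand, (365,187). The scene picture shows the first two standing free on long shanks, and the one in the stand is the smallest. Next I work out rough positions and check a crop.

```bash
cat > h.py <<'E'
import cv2,numpy as np
from scipy.spatial.transform import Rotation as Ro
def ground(p,uv,z):
    """pixels -> world points on the plane of height z"""
    K,k1,R,t=(np.array(p[k],float) for k in("intrinsics","k1","R","t"))
    uv=np.array(uv,float).reshape(-1,1,2)
    n=cv2.undistortPoints(uv,K,np.array([k1,0,0,0,0.]))[:,0]
    d=np.c_[n,np.ones(len(n))]@R; c=-R.T@t
    return c+d*((z-c[2])/d[:,2])[:,None]
def proj(p,X):
    K,k1,R,t=(np.array(p[k],float) for k in("intrinsics","k1","R","t"))
    return cv2.projectPoints(np.array(X,float).reshape(-1,3),cv2.Rodrigues(R)[0],t,K,np.array([k1,0,0,0,0.]))[0][:,0]
E
python3 - <<'E'
from plant import *
from h import *
p=camera_params("top");f=512/800
g=lambda u,z:print(u,z,np.round(ground(p,np.array(u)*f,z),1).tolist())
g([[571,292]],82);g([[549,213]],90);g([[645,258]],90)
g([[418,284]],51)
g([[380,240],[432,227],[405,344],[460,329]],47)
print("R tool",Ro.from_rotvec(state()["eef_rot"]).as_matrix().round(3).tolist())
w=camera_params("wrist");R=np.array(w["R"]);c=-R.T@np.array(w["t"]);print("cam",c,R.round(3).tolist(),w["intrinsics"])
a=cv2.imread("pics/top0.png")[110:215,320:440];a=cv2.resize(a,None,fx=5,fy=5,interpolation=cv2.INTER_CUBIC);cv2.imwrite("pics/crop.png",a)
E
```

```text
[[571, 292]] 82 [[534.3, -281.0, 82.0]]
[[549, 213]] 90 [[639.9, -257.1, 90.0]]
[[645, 258]] 90 [[575.6, -380.9, 90.0]]
[[418, 284]] 51 [[556.1, -81.2, 51.0]]
[[380, 240], [432, 227], [405, 344], [460, 329]] 47 [[619.8, -31.0, 47.0], [636.1, -103.3, 47.0], [475.5, -61.1, 47.0], [493.6, -135.9, 47.0]]
R tool [[0.942, 0.334, -0.0], [0.334, -0.942, 0.0], [0.0, -0.0, -1.0]]
cam [ 245.27079634 -495.57018023  383.9606126 ] [[0.334, -0.943, 0.0], [-0.918, -0.325, 0.227], [-0.214, -0.076, -0.974]] [[277.22280961   0.         255.77864552]
 [  0.         277.22280961 193.22305393]
 [  0.           0.           1.        ]]
```

View pics/crop.png

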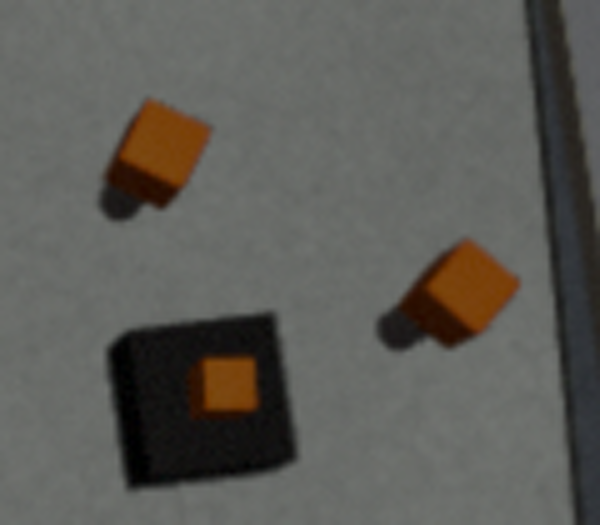

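The crop shows the two larger look-alikes at (165,140) and (465,285). The small pin in the black stand is at (230,385), and that one is meant. Now I go over the shoe.

>>> play_rows(
  steps=[
    {"tx": 0.033, "ty": -0.019, "tz": 0.0},
    {"tx": 0.033, "ty": -0.019, "tz": 0.0},
    {"tx": 0.033, "ty": -0.019, "tz": 0.0},
    {"tx": 0.033, "ty": -0.019, "tz": 0.0},
    {"tx": 0.033, "ty": -0.019, "tz": 0.0},
  ],
)

```text
$.steps[0]: bad value
```

>>> play_rows(
  steps=[
    {"tx": 0.033, "ty": -0.019, "tz": 0.006},
    {"tx": 0.033, "ty": -0.019, "tz": 0.006},
    {"tx": 0.033, "ty": -0.019, "tz": 0.006},
    {"tx": 0.033, "ty": -0.019, "tz": 0.006},
    {"tx": 0.033, "ty": -0.019, "tz": 0.006},
  ],
)

```text
$.steps[0]: bad value
```

>>> play_rows(
  steps=[
    {"tx": 0.033, "ty": -0.019, "tz": 0.006},
    {"tx": 0.033, "ty": -0.019, "tz": 0.006},
    {"tx": 0.033, "ty": -0.019, "tz": 0.006},
    {"tx": 0.033, "ty": -0.019, "tz": 0.006},
    {"tx": 0.033, "ty": -0.019, "tz": 0.006},
  ],
)

```text
$.steps[0]: bad value
```

>>> play_rows(
  steps=[
    {"spin": -0.12},
    {"spin": -0.12},
    {"spin": -0.12},
    {"spin": -0.12},
    {"spin": -0.12},
  ],
)

```text
$.steps[0]: bad value
```

>>> play_rows(
  steps=[
    {"spin": -0.12},
    {"spin": -0.12},
    {"spin": -0.12},
    {"spin": -0.12},
    {"spin": -0.12},
  ],
)

```text
$.steps[0]: bad value
```

>>> play_rows(
  steps=[
    {"spin": -0.12},
    {"spin": -0.125},
    {},
    {},
  ],
)

```text
$.steps[0]: bad value
```

```bash
python3 - <<'E'
from plant import *
from h import *
import pickle
s=state();p=camera_params("wrist");im=read_camera("wrist")
pickle.dump((p,s),open("w1.pkl","wb"))
print(s["time_s"],s["ee_pos"],Ro.from_rotvec(s["eef_rot"]).as_matrix().round(4).tolist(),s["ft_force"])
cv2.imwrite("pics/w1.png",im[:,:,::-1])
for t in("plate_red_hole","plate_yellow_hole","plate_blue_hole","shoe","pin_head"):
    print(t,[(d["score"],np.round(d["extent"],1).tolist()) for d in look_for("wrist",t)])
cv2.imwrite("pics/w1b.png",cv2.resize(im[:,:,::-1],(800,600),interpolation=cv2.INTER_CUBIC))
E
```

```text
0.4 [ 183.81700686 -518.31083311  213.32308767] [[0.9425, 0.3342, -0.0], [0.3342, -0.9425, 0.0003], [0.0, -0.0003, -1.0]] [-0.47412773  0.65711862  0.16053787]
plate_red_hole []
plate_yellow_hole []
plate_blue_hole []
shoe []
pin_head []
```

View pics/w1b.png

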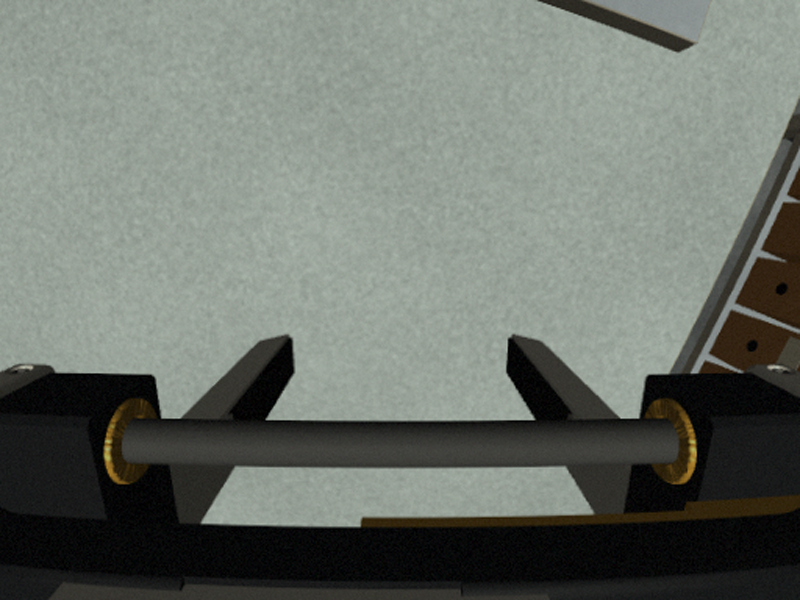

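The picture shows empty table between the open fingertips, at (290,340) and (510,340). The moves were refused, probably because every row needs all four keys.

>>> play_rows(
  steps=[
    {"tx": 0.033, "ty": -0.019, "tz": 0.0, "spin": 0},
    {"tx": 0.033, "ty": -0.019, "tz": 0.0, "spin": 0},
    {"tx": 0.033, "ty": -0.019, "tz": 0.0, "spin": 0},
    {"tx": 0.033, "ty": -0.019, "tz": 0.0, "spin": 0},
    {"tx": 0.033, "ty": -0.019, "tz": 0.0, "spin": 0},
  ],
)

```text
time_s: 1.12
ee_pos: [308.4, -372.3, 213.6]
eef_rot: [3.096, 0.531, 0.001]
ft_force: [1.6, -0.4, -0.2]
width: 93.8
finger_force: 0.0
```

>>> play_rows(
  steps=[
    {"tx": 0.033, "ty": -0.019, "tz": 0.006, "spin": 0},
    {"tx": 0.033, "ty": -0.019, "tz": 0.006, "spin": 0},
    {"tx": 0.033, "ty": -0.019, "tz": 0.006, "spin": 0},
    {"tx": 0.033, "ty": -0.019, "tz": 0.006, "spin": 0},
    {"tx": 0.033, "ty": -0.019, "tz": 0.006, "spin": 0},
  ],
)

```text
time_s: 1.53
ee_pos: [432.3, -227.4, 183.6]
eef_rot: [3.095, 0.532, 0.001]
ft_force: [1.5, -0.0, -0.2]
width: 94.0
finger_force: 0.0
```

>>> play_rows(
  steps=[
    {"tx": 0.033, "ty": -0.019, "tz": 0.006, "spin": 0},
    {"tx": 0.033, "ty": -0.019, "tz": 0.006, "spin": 0},
    {"tx": 0.033, "ty": -0.019, "tz": 0.006, "spin": 0},
    {"tx": 0.033, "ty": -0.019, "tz": 0.006, "spin": 0},
    {"tx": 0.033, "ty": -0.019, "tz": 0.006, "spin": 0},
  ],
)

```text
time_s: 1.95
ee_pos: [556.1, -82.6, 153.4]
eef_rot: [3.096, 0.533, 0.001]
ft_force: [0.4, -1.2, 1.2]
width: 93.6
finger_force: 0.0
```

>>> play_rows(
  steps=[
    {"tx": 0, "ty": 0, "tz": 0, "spin": -0.12},
    {"tx": 0, "ty": 0, "tz": 0, "spin": -0.12},
    {"tx": 0, "ty": 0, "tz": 0, "spin": -0.12},
    {"tx": 0, "ty": 0, "tz": 0, "spin": -0.12},
    {"tx": 0, "ty": 0, "tz": 0, "spin": -0.12},
  ],
)

```text
time_s: 2.37
ee_pos: [555.2, -84.1, 153.4]
eef_rot: [2.796, 1.433, -0.0]
ft_force: [0.9, -0.2, -0.1]
width: 94.3
finger_force: 0.0
```

>>> play_rows(
  steps=[
    {"tx": 0, "ty": 0, "tz": 0, "spin": -0.12},
    {"tx": 0, "ty": 0, "tz": 0, "spin": -0.12},
    {"tx": 0, "ty": 0, "tz": 0, "spin": -0.12},
    {"tx": 0, "ty": 0, "tz": 0, "spin": -0.12},
    {"tx": 0, "ty": 0, "tz": 0, "spin": -0.12},
  ],
)

```text
time_s: 2.78
ee_pos: [555.1, -84.3, 153.5]
eef_rot: [2.248, 2.195, -0.0]
ft_force: [0.1, 0.2, -0.5]
width: 94.2
finger_force: 0.0
```

>>> play_rows(
  steps=[
    {"tx": 0, "ty": 0, "tz": 0, "spin": -0.12},
    {"tx": 0, "ty": 0, "tz": 0, "spin": -0.12},
    {"tx": 0, "ty": 0, "tz": 0, "spin": 0},
    {"tx": 0, "ty": 0, "tz": 0, "spin": 0},
  ],
)

```text
time_s: 3.12
ee_pos: [555.1, -84.3, 153.5]
eef_rot: [1.98, 2.439, -0.0]
ft_force: [0.7, 0.3, 1.0]
width: 94.0
finger_force: 0.0
```

```bash
cat > look.py <<'E'
from plant import *
from h import *
import pickle,sys
n=sys.argv[1]
s=state();p=camera_params("wrist");im=read_camera("wrist")
pickle.dump((p,s),open(n+".pkl","wb"))
print(s["time_s"],s["ee_pos"],Ro.from_rotvec(s["eef_rot"]).as_matrix().round(4).tolist(),s["ft_force"],s["width"])
cv2.imwrite(f"pics/{n}.png",im[:,:,::-1])
for t in sys.argv[2:]:
    print(t,[(d["score"],np.round(d["extent"],1).tolist()) for d in look_for("wrist",t)])
cv2.imwrite(f"pics/{n}b.png",cv2.resize(im[:,:,::-1],(800,600),interpolation=cv2.INTER_CUBIC))
E
python3 look.py w2 plate_red_hole
```

```text
3.1167 [555.13688793 -84.33533427 153.48695029] [[-0.2055, 0.9787, 0.0001], [0.9787, 0.2055, -0.0001], [-0.0001, 0.0001, -1.0]] [0.73890126 0.32160359 0.97471066] 93.97801485396248
plate_red_hole [(0.75, [232.2, 160.1, 53.0, 60.8]), (0.46, [91.8, 215.3, 49.8, 55.7])]
```

View pics/w2b.png

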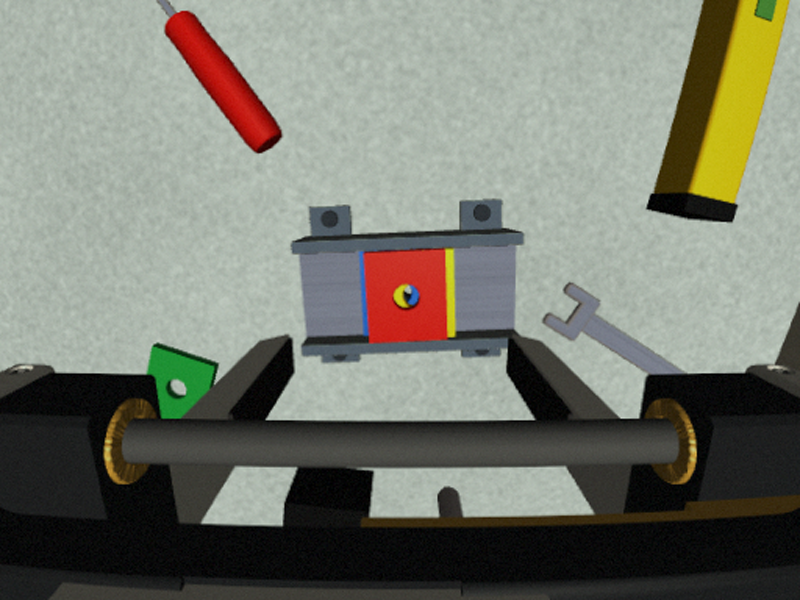

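The picture shows the red plate with its hole at (406,296). Blue peeks out left (x≈363) and yellow right (x≈451). The wall tops run from (293,246) to (523,238) and from (303,349) to (516,343). Fitting now.

```bash
python3 - <<'E'
from h import *
import pickle
p,s=pickle.load(open("w2.pkl","rb"));f=.64
im=cv2.imread("pics/w2.png");hsv=cv2.cvtColor(im,cv2.COLOR_BGR2HSV)
c=ground(p,np.array([[293,246],[523,238],[303,349],[516,343]])*f,47);print(c.round(1).tolist())
e=((c[1]-c[0])+(c[3]-c[2]))[:2];th=np.arctan2(e[1],e[0]);C=c.mean(0)[:2];print("shoe",C,"ang",np.degrees(th),"len",np.linalg.norm(c[1]-c[0]),np.linalg.norm(c[3]-c[2]),"wid",np.linalg.norm(c[2]-c[0]))
ex=np.array([np.cos(th),np.sin(th)]);ey=np.array([-ex[1],ex[0]])
def m(lo,hi,roi):
    M=cv2.inRange(hsv,lo,hi);k=np.zeros_like(M);y0,y1,x0,x1=roi;k[y0:y1,x0:x1]=M[y0:y1,x0:x1];return k
roi=(150,225,215,305)
for n,lo,hi,z in(("red",(0,120,70),(9,255,255),51),("red2",(172,120,70),(180,255,255),51),("yel",(22,120,70),(35,255,255),43),("blue",(100,140,60),(125,255,255),35)):
    k=m(lo,hi,roi);cs=sorted(cv2.findContours(k,0,1)[0],key=cv2.contourArea)[::-1]
    for q in cs[:2]:
        g=ground(p,q.reshape(-1,2),z)[:,:2]-C
        if len(q)<4:continue
        r=cv2.minAreaRect(g.astype(np.float32))
        u,v=g@ex,g@ey
        print(n,len(q),"x",u.min().round(1),u.max().round(1),"y",v.min().round(1),v.max().round(1),"rect",np.round(r[0],1),np.round(r[1],1),round(r[2],1))
tc=s["ee_pos"][:2]-C;print("tcp in shoe",tc@ex,tc@ey)
# hole centre
print("hole",[(v@ex,v@ey) for v in ground(p,np.array([[406,296]])*f,51)[:,:2]-C])
E
```

```text
[[480.3, -60.8, 47.0], [623.4, -25.6, 47.0], [497.4, -128.3, 47.0], [637.6, -94.7, 47.0]]
shoe [559.6658967  -77.32251014] ang 13.645590442481534 len 147.32909488587353 144.15690231162625 wid 69.61458134983438
red 214 x -27.6 24.4 y -30.2 31.1 rect [-2.   0.1] [51.8 61. ] 14.5
yel 120 x 24.6 30.6 y -30.1 30.5 rect [26.6  6.7] [ 5.3 60.7] 14.7
yel 36 x -10.0 -0.7 y -8.2 6.7 rect [-5.2 -2.2] [ 9. 15.] 16.3
blue 109 x -32.5 -29.5 y -29.5 28.4 rect [-30.1  -7.9] [ 2.9 57.9] 14.0
blue 25 x -0.6 6.0 y -8.2 3.9 rect [ 3.8 -1.8] [12.   5.8] 89.8
tcp in shoe -6.055604539367097 -5.746414224501155
hole [(np.float64(-1.8316169584109765), np.float64(0.5411742493624706))]
```

>>> play_rows(
  steps=[
    {"tx": 0.0057, "ty": 0.006, "tz": 0.03, "spin": -0.04},
    {"tx": 0, "ty": 0, "tz": 0.03, "spin": 0},
    {"tx": 0, "ty": 0, "tz": 0.025, "spin": 0},
    {"tx": 0, "ty": 0, "tz": 0.01, "spin": 0},
    {"tx": 0, "ty": 0, "tz": 0, "spin": 0},
  ],
)

```text
time_s: 3.63
ee_pos: [557.4, -77.0, 55.1]
eef_rot: [-1.925, -2.475, 0.005]
ft_force: [-1.3, -0.5, -0.2]
width: 94.1
finger_force: 0.0
```

```bash
python3 look.py w3; python3 - <<'E'
from h import *
import pickle
p,s=pickle.load(open("w3.pkl","rb"))
im=cv2.imread("pics/w3.png");hsv=cv2.cvtColor(im,cv2.COLOR_BGR2HSV)
R=Ro.from_rotvec(s["eef_rot"]).as_matrix()
for n,lo,hi,z in(("red",(0,120,60),(9,255,255),51),("yel",(22,120,60),(35,255,255),43),("blue",(100,140,50),(125,255,255),35)):
    k=cv2.inRange(hsv,lo,hi);cs=sorted(cv2.findContours(k,0,1)[0],key=cv2.contourArea)[::-1]
    for q in cs[:3]:
        if len(q)<8: continue
        g=(ground(p,q.reshape(-1,2),z)-s["ee_pos"])@R[:,:2]
        print(n,len(q),"px",q.reshape(-1,2).mean(0).round(),"tx",g[:,0].min().round(1),g[:,0].max().round(1),"ty",g[:,1].min().round(1),g[:,1].max().round(1),round(cv2.minAreaRect(g.astype(np.float32))[2],1))
E
```

```text
3.6333 [557.4447129  -76.95853592  55.09882137] [[-0.2464, 0.9691, -0.0066], [0.9692, 0.2464, 0.0015], [0.0031, -0.0061, -1.0]] [-1.30141183 -0.45901314 -0.19140802] 94.0875602525818
red 315 px [257. 228.] tx -28.6 30.4 ty -25.8 26.4 89.9
red 232 px [104.  37.] tx 92.8 144.2 ty -116.7 -66.1 56.5
yel 220 px [503. 103.] tx 60.5 115.5 ty 154.1 176.0 81.0
yel 176 px [299. 227.] tx -32.1 28.7 ty 27.0 33.2 88.9
yel 52 px [252. 230.] tx -9.4 4.7 ty -7.7 2.8 79.2
blue 154 px [216. 224.] tx -30.6 27.1 ty -30.2 -28.1 0.4
blue 32 px [263. 229.] tx -9.6 0.4 ty 1.5 8.8 21.9
```

View pics/w3b.png

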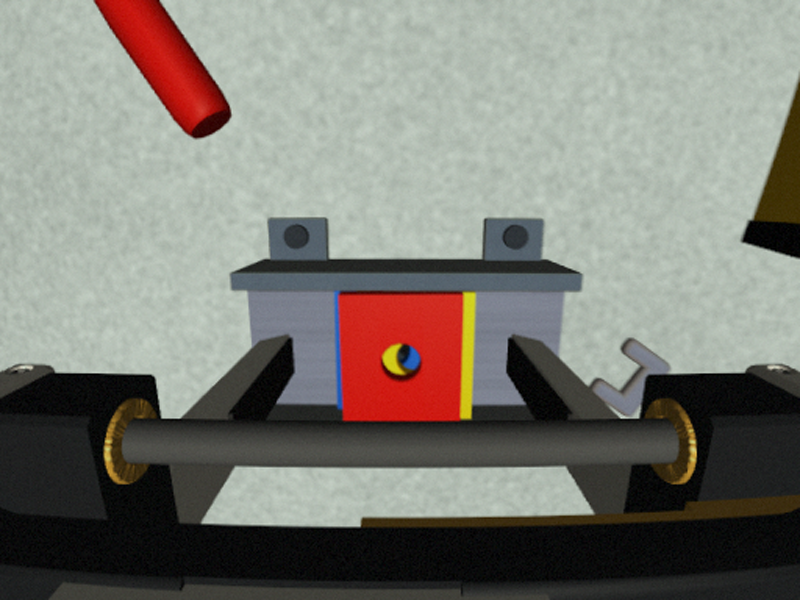

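The fingers straddle the stack evenly, at (291,340) and (510,340), and the channel is square to the picture with the red hole at (401,360). I go down the last bit.

>>> play_rows(
  steps=[
    {"tx": 0, "ty": 0.001, "tz": 0, "spin": 0},
    {"tx": 0, "ty": 0, "tz": 0.008, "spin": 0},
    {"tx": 0, "ty": 0, "tz": 0.006, "spin": 0},
    {"tx": 0, "ty": 0, "tz": 0, "spin": 0},
    {"tx": 0, "ty": 0, "tz": 0, "spin": 0},
  ],
)

```text
time_s: 4.1
ee_pos: [560.6, -77.2, 44.4]
eef_rot: [-1.927, -2.481, 0.0]
ft_force: [0.1, 0.5, 0.5]
width: 94.0
finger_force: 0.0
```

>>> play_rows(
  steps=[
    {"tx": 0, "ty": 0, "tz": 0.0065, "spin": 0},
    {"tx": 0, "ty": 0, "tz": 0, "spin": 0},
  ],
)

```text
time_s: 4.27
ee_pos: [560.2, -77.2, 37.1]
eef_rot: [-1.927, -2.48, 0.001]
ft_force: [0.1, 0.9, -0.4]
width: 93.9
finger_force: 0.0
```

>>> play_rows(
  hand=80,
  squeeze=8,
  steps=[
    {"tx": 0, "ty": 0, "tz": 0, "spin": 0},
    {"tx": 0, "ty": 0, "tz": 0, "spin": 0},
    {"tx": 0, "ty": 0, "tz": 0, "spin": 0},
    {"tx": 0, "ty": 0, "tz": 0, "spin": 0},
  ],
)

```text
time_s: 4.6
ee_pos: [560.9, -77.3, 38.2]
eef_rot: [1.927, 2.481, 0.0]
ft_force: [0.2, -0.1, -0.3]
width: 70.8
finger_force: 0.0
```

>>> play_rows(
  hand=130,
  steps=[
    {"tx": 0, "ty": 0, "tz": 0, "spin": 0},
    {"tx": 0, "ty": 0, "tz": 0, "spin": 0},
    {"tx": 0, "ty": 0, "tz": 0, "spin": 0},
    {"tx": 0, "ty": 0, "tz": 0, "spin": 0},
    {"tx": 0, "ty": 0, "tz": 0, "spin": 0},
  ],
)

```text
time_s: 5.02
ee_pos: [560.6, -77.4, 38.1]
eef_rot: [-1.927, -2.481, 0.001]
ft_force: [-1.3, 0.2, 2.0]
width: 52.0
finger_force: 8.0
```

```bash
cat > meas.py <<'E'
from h import *
import pickle,sys
n=sys.argv[1]
p,s=pickle.load(open(n+".pkl","rb"))
im=cv2.imread(f"pics/{n}.png");hsv=cv2.cvtColor(im,cv2.COLOR_BGR2HSV)
R=Ro.from_rotvec(s["eef_rot"]).as_matrix()
for n,lo,hi,z in(("red",(0,120,60),(8,255,255),51),("yel",(22,120,60),(35,255,255),43),("blue",(100,140,50),(125,255,255),35),("dark",(0,0,0),(180,255,45),51)):
    k=cv2.inRange(hsv,lo,hi);k[:130]=0;k[270:]=0
    cs=[c for c in sorted(cv2.findContours(k,0 if n!="dark" else 1,1)[0],key=cv2.contourArea)[::-1] if len(c)>7]
    for q in cs[:3] if n!="dark" else [c for c in cs if 10<cv2.boundingRect(c)[2]<60]:
        g=(ground(p,q.reshape(-1,2),z)-s["ee_pos"])@R[:,:2]
        print(n,len(q),"px",q.reshape(-1,2).mean(0).round(),"tx",g[:,0].min().round(1),g[:,0].max().round(1),"ty",g[:,1].min().round(1),g[:,1].max().round(1),round(cv2.minAreaRect(g.astype(np.float32))[2],1))
E
python3 look.py w4; python3 meas.py w4
```

```text
5.0167 [560.60131132 -77.38447953  38.11466574] [[-0.2473, 0.9689, -0.0003], [0.9689, 0.2473, -0.0002], [-0.0001, -0.0003, -1.0]] [-1.3332976   0.16504696  2.03188235] 51.97480802410267
red 326 px [256. 229.] tx -19.4 31.6 ty -26.4 26.1 0.1
yel 52 px [503. 135.] tx 61.8 68.1 ty 147.2 160.2 88.4
yel 51 px [256. 242.] tx -6.5 -1.0 ty -7.7 7.0 0.1
blue 52 px [256. 237.] tx -7.8 -0.7 ty -7.3 7.4 2.8
dark 183 px [195. 258.] tx -19.6 10.0 ty -61.5 -26.4 49.2
dark 81 px [500. 150.] tx 49.6 61.9 ty 136.2 154.9 13.0
dark 35 px [258. 230.] tx 4.2 9.4 ty -3.6 6.0 0.1
```

Squared: the opening is 52.0 mm, exactly one plate length. Open, raise, and go over the pin.

>>> play_rows(
  hand=60,
  steps=[
    {"tx": 0, "ty": 0, "tz": 0, "spin": 0},
    {"tx": 0, "ty": 0, "tz": 0, "spin": 0},
    {"tx": 0, "ty": 0, "tz": 0, "spin": 0},
  ],
)

```text
time_s: 5.32
ee_pos: [561.0, -77.2, 37.9]
eef_rot: [1.927, 2.481, 0.001]
ft_force: [0.5, -0.5, -0.1]
width: 68.3
finger_force: 0.0
```

>>> play_rows(
  steps=[
    {"tx": 0, "ty": 0, "tz": -0.025, "spin": 0},
    {"tx": 0, "ty": 0, "tz": -0.03, "spin": 0},
    {"tx": 0, "ty": 0, "tz": -0.03, "spin": 0},
    {"tx": 0, "ty": 0, "tz": -0.03, "spin": 0},
  ],
)

```text
time_s: 5.65
ee_pos: [560.6, -77.1, 153.9]
eef_rot: [-1.927, -2.481, 0.0]
ft_force: [0.4, 0.9, 0.3]
width: 71.4
finger_force: 0.0
```

>>> play_rows(
  steps=[
    {"tx": 0, "ty": 0, "tz": 0, "spin": 0},
    {"tx": 0, "ty": 0, "tz": 0, "spin": 0},
  ],
)

```text
time_s: 5.82
ee_pos: [562.3, -77.5, 155.5]
eef_rot: [1.924, 2.477, 0.004]
ft_force: [0.1, 0.3, -0.1]
width: 71.4
finger_force: 0.0
```

```bash
python3 look.py w5; python3 meas.py w5
```

```text
5.8167 [562.31440437 -77.51754832 155.4771274 ] [[-0.2475, 0.9689, 0.0056], [0.9689, 0.2475, -0.0013], [-0.0026, 0.0051, -1.0]] [ 0.06139052  0.27468195 -0.09093126] 71.42560131363334
red 213 px [253. 192.] tx -27.9 32.0 ty -29.1 23.2 0.1
yel 114 px [438. 133.] tx 53.9 67.5 ty 159.0 216.2 88.8
blue 25 px [253. 196.] tx -5.9 -1.4 ty -9.5 3.4 5.0
dark 118 px [433. 144.] tx 43.1 62.5 ty 150.4 208.1 12.1
dark 28 px [254. 192.] tx 0.2 6.5 ty -7.9 4.3 10.7
```

>>> play_rows(
  steps=[
    {"tx": -0.031, "ty": -0.012, "tz": 0, "spin": 0},
    {"tx": -0.032, "ty": -0.012, "tz": 0, "spin": 0},
    {"tx": -0.031, "ty": -0.012, "tz": 0, "spin": 0},
    {"tx": -0.031, "ty": -0.012, "tz": 0, "spin": 0},
    {"tx": -0.031, "ty": -0.012, "tz": 0, "spin": 0},
  ],
)

```text
time_s: 6.28
ee_pos: [539.7, -243.9, 149.9]
eef_rot: [-1.924, -2.478, 0.001]
ft_force: [1.1, 0.8, -0.9]
width: 71.9
finger_force: 0.0
```

>>> play_rows(
  steps=[
    {"tx": -0.031, "ty": -0.013, "tz": 0, "spin": 0},
    {"tx": 0, "ty": 0, "tz": 0, "spin": 0},
    {"tx": 0, "ty": 0, "tz": 0, "spin": 0},
    {"tx": 0, "ty": 0, "tz": 0, "spin": 0},
  ],
)

```text
time_s: 6.62
ee_pos: [535.5, -275.6, 150.8]
eef_rot: [-1.925, -2.478, -0.001]
ft_force: [0.6, 0.0, -0.2]
width: 72.0
finger_force: 0.0
```

```bash
python3 look.py w6 pin_head stand
```

```text
6.6167 [ 535.51665084 -275.60029115  150.76899926] [[-0.2471, 0.969, -0.003], [0.969, 0.2471, 0.0027], [0.0034, -0.0022, -1.0]] [ 0.6241424   0.03396951 -0.23158621] 72.01597196356904
pin_head [(0.87, [242.1, 192.2, 30.4, 24.1]), (0.7, [333.1, 180.5, 64.6, 54.1])]
stand [(0.91, [218.5, 156.5, 73.4, 75.6])]
```

View pics/w6b.png

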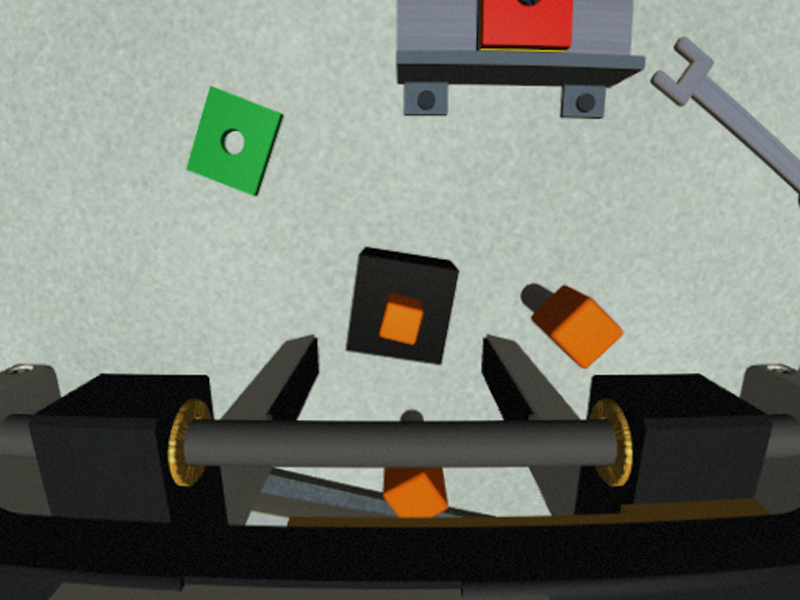

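The picture shows the pin head's top at (401,323) in the stand at (402,305). The look-alikes are at (578,325) and (415,490). I measure the head's top face and how tall the right look-alike is.

```bash
cat > head.py <<'E'
from h import *
import pickle,sys
n,z=sys.argv[1],float(sys.argv[2])
p,s=pickle.load(open(n+".pkl","rb"))
im=cv2.imread(f"pics/{n}.png");hsv=cv2.cvtColor(im,cv2.COLOR_BGR2HSV)
R=Ro.from_rotvec(s["eef_rot"]).as_matrix()
k=cv2.inRange(hsv,(8,150,150),(20,255,255));
for q in cv2.findContours(k,0,1)[0]:
    if len(q)<12: continue
    g=(ground(p,q.reshape(-1,2),z)-s["ee_pos"])@R[:,:2]
    r=cv2.minAreaRect(g.astype(np.float32))
    m=cv2.moments(q);c=(ground(p,[[m["m10"]/m["m00"],m["m01"]/m["m00"]]],z)-s["ee_pos"])@R[:,:2]
    print(len(q),"px",q.reshape(-1,2).mean(0).round(1),"rect tool",np.round(r[0],1),np.round(r[1],1),round(r[2],1),"centroid",c.round(1))
E
python3 head.py w6 82; python3 - <<'E'
from h import *
import pickle
p,s=pickle.load(open("w6.pkl","rb"))
print(ground(p,np.array([[538,298]])*.64,0),[ (z,ground(p,np.array([[586,323]])*.64,z).round(0)[0][:2].tolist()) for z in(82,100,120,140)])
E
```

```text
91 px [265.9 319. ] rect tool [-121.2    9.8] [31.8 31.5] 58.1 centroid [[-119.2   10. ]]
30 px [399.8 303.5] rect tool [-104.   145.2] [15.5  4.5] 7.2 centroid [[-103.   145.6]]
33 px [112.5 304.1] rect tool [-104.3 -145.1] [ 5.1 16.4] 72.8 centroid [[-103.9 -145.6]]
12 px [401.7 279.7] rect tool [-77.5 143.1] [2.1 5.1] 69.5 centroid [[-76.7 143.2]]
16 px [110.4 278.2] rect tool [ -75.1 -143. ] [7.3 2.6] 20.4 centroid [[ -75.3 -143. ]]
82 px [256.1 206.5] rect tool [-2.1  0.2] [21. 21.] 14.4 centroid [[-1.9  0.2]]
94 px [375.5 213.1] rect tool [ -8.5 109.6] [31.3 31.5] 43.5 centroid [[ -8.3 109.4]]
[[ 639.1317255  -254.64553954    0.        ]] [(82, [641.0, -251.0]), (100, [632.0, -248.0]), (120, [622.0, -245.0]), (140, [611.0, -241.0])]
```

>>> play_rows(
  steps=[
    {"tx": -0.002, "ty": 0.0, "tz": 0.015, "spin": 0.085},
    {"tx": 0, "ty": 0, "tz": 0.015, "spin": 0.085},
    {"tx": 0, "ty": 0, "tz": 0.01, "spin": 0.08},
    {"tx": 0, "ty": 0, "tz": 0, "spin": 0},
    {"tx": 0, "ty": 0, "tz": 0, "spin": 0},
  ],
)

```text
time_s: 7.18
ee_pos: [536.7, -277.1, 112.5]
eef_rot: [-2.216, -2.225, 0.0]
ft_force: [-0.8, -0.1, 0.1]
width: 71.7
finger_force: 0.0
```

>>> play_rows(
  steps=[
    {"tx": 0, "ty": 0, "tz": 0, "spin": 0},
    {"tx": 0, "ty": 0, "tz": 0, "spin": 0},
    {"tx": 0, "ty": 0, "tz": 0, "spin": 0},
  ],
)

```text
time_s: 7.43
ee_pos: [537.4, -278.6, 114.2]
eef_rot: [2.219, 2.221, 0.001]
ft_force: [0.4, -0.4, -0.1]
width: 71.8
finger_force: 0.0
```

```bash
python3 look.py w7; python3 head.py w7 82 | awk '$3>0' | grep -v "\-10[0-9]"
```

```text
7.4333 [ 537.3870547  -278.57691266  114.21734586] [[-0.0011, 1.0, 0.0018], [1.0, 0.0011, -0.0012], [-0.0012, 0.0018, -1.0]] [ 0.4230333  -0.35897069 -0.09222718] 71.82930383906327
47 px [297.7 327.4] rect tool [-98.5  36. ] [ 9.3 20.1] 0.9 centroid [[-99.7  36. ]]
31 px [399.8 303.5] rect tool [-78.7 123.4] [13.1  3.8] 7.0 centroid [[-77.7 123.5]]
31 px [112.2 303.7] rect tool [ -78.  -123.3] [ 3.8 13.6] 77.2 centroid [[ -78.  -123.4]]
17 px [110.5 278. ] rect tool [ -53.3 -121.1] [6.6 2.3] 24.2 centroid [[ -53.4 -121.1]]
100 px [254.5 215.5] rect tool [ 1.3 -1.3] [20.1 20.9] 0.1 centroid [[ 1.5 -1.3]]
134 px [394.5 189.9] rect tool [ 20.8 106.1] [32.4 32.3] 28.9 centroid [[ 21.3 105.9]]
```

>>> play_rows(
  steps=[
    {"tx": 0.0013, "ty": -0.0013, "tz": 0.012, "spin": 0},
    {"tx": 0, "ty": 0, "tz": 0.012, "spin": 0},
    {"tx": 0, "ty": 0, "tz": 0.01, "spin": 0},
    {"tx": 0, "ty": 0, "tz": 0, "spin": 0},
    {"tx": 0, "ty": 0, "tz": 0, "spin": 0},
  ],
)

```text
time_s: 7.9
ee_pos: [534.4, -276.5, 76.9]
eef_rot: [-2.219, -2.219, 0.001]
ft_force: [-0.0, 0.3, -0.3]
width: 71.7
finger_force: 0.0
```

>>> play_rows(
  steps=[
    {"tx": 0, "ty": 0, "tz": 0, "spin": 0},
    {"tx": 0, "ty": 0, "tz": 0, "spin": 0},
  ],
)

```text
time_s: 8.07
ee_pos: [535.8, -277.4, 79.4]
eef_rot: [2.221, 2.221, 0.0]
ft_force: [0.0, 0.3, 0.2]
width: 72.1
finger_force: 0.0
```

```bash
python3 look.py w8; python3 head.py w8 82 | awk '$3>0' | grep -v "\-10[0-9]"
```

```text
8.0667 [ 535.82158119 -277.37527053   79.43985044] [[0.0, 1.0, 0.0008], [1.0, -0.0, -0.0005], [-0.0005, 0.0008, -1.0]] [0.01238079 0.3449432  0.2172995 ] 72.08151047250686
32 px [399.3 304. ] rect tool [-54.  101.7] [11.1  3.8] 14.9 centroid [[-53.7 102. ]]
13 px [401.5 279.5] rect tool [-34.8 100.4] [1.5 3.9] 69.4 centroid [[-34.  100.2]]
118 px [256.6 233.2] rect tool [0.5 0.4] [20.7 20.6] 0.8 centroid [[0.5 0.2]]
156 px [426.2 205.3] rect tool [ 18.4 110.4] [33.2 33.1] 28.9 centroid [[ 19.  110.1]]
```

Well centred. Go down 14 mm and grip.

>>> play_rows(
  steps=[
    {"tx": 0.0005, "ty": 0, "tz": 0.005, "spin": 0},
    {"tx": 0, "ty": 0, "tz": 0.005, "spin": 0},
    {"tx": 0, "ty": 0, "tz": 0.004, "spin": 0},
    {"tx": 0, "ty": 0, "tz": 0, "spin": 0},
    {"tx": 0, "ty": 0, "tz": 0, "spin": 0},
  ],
)

```text
time_s: 8.53
ee_pos: [535.1, -276.4, 64.2]
eef_rot: [-2.221, -2.221, 0.001]
ft_force: [-0.3, -0.2, 0.1]
width: 71.8
finger_force: 0.0
```

>>> play_rows(
  hand=230,
  squeeze=25,
  steps=[
    {"tx": 0, "ty": 0, "tz": 0, "spin": 0},
    {"tx": 0, "ty": 0, "tz": 0, "spin": 0},
    {"tx": 0, "ty": 0, "tz": 0, "spin": 0},
    {"tx": 0, "ty": 0, "tz": 0, "spin": 0},
    {"tx": 0, "ty": 0, "tz": 0, "spin": 0},
  ],
)

```text
time_s: 8.95
ee_pos: [535.6, -276.7, 65.2]
eef_rot: [2.221, 2.221, 0.0]
ft_force: [0.2, -0.1, -0.3]
width: 42.2
finger_force: 0.0
```

>>> play_rows(
  steps=[
    {"tx": 0, "ty": 0, "tz": 0, "spin": 0},
    {"tx": 0, "ty": 0, "tz": 0, "spin": 0},
    {"tx": 0, "ty": 0, "tz": 0, "spin": 0},
    {"tx": 0, "ty": 0, "tz": 0, "spin": 0},
  ],
)

```text
time_s: 9.28
ee_pos: [535.6, -276.7, 65.0]
eef_rot: [2.221, 2.221, 0.0]
ft_force: [0.6, -0.5, 0.3]
width: 21.9
finger_force: 25.0
```

Gripped at 21.9 mm. Lift, carry over the stack, and turn back in line with the channel.

>>> play_rows(
  steps=[
    {"tx": 0, "ty": 0, "tz": -0.01, "spin": 0},
    {"tx": 0, "ty": 0, "tz": -0.02, "spin": 0},
    {"tx": 0, "ty": 0, "tz": -0.025, "spin": 0},
    {"tx": 0, "ty": 0, "tz": -0.02, "spin": 0},
    {"tx": 0, "ty": 0, "tz": -0.01, "spin": 0},
  ],
)

```text
time_s: 9.7
ee_pos: [536.4, -277.3, 153.7]
eef_rot: [2.218, 2.218, 0.001]
ft_force: [1.1, -1.0, -2.6]
width: 22.1
finger_force: 25.0
```

>>> play_rows(
  steps=[
    {"tx": 0.02, "ty": 0.0025, "tz": 0, "spin": 0},
    {"tx": 0.03, "ty": 0.004, "tz": 0, "spin": 0},
    {"tx": 0.03, "ty": 0.004, "tz": 0, "spin": 0},
    {"tx": 0.03, "ty": 0.004, "tz": 0, "spin": 0},
    {"tx": 0.03, "ty": 0.004, "tz": 0, "spin": 0},
  ],
)

```text
time_s: 10.12
ee_pos: [553.3, -135.3, 149.4]
eef_rot: [-2.221, -2.22, 0.001]
ft_force: [0.5, 0.4, -1.1]
width: 21.9
finger_force: 25.0
```

>>> play_rows(
  steps=[
    {"tx": 0.03, "ty": 0.004, "tz": 0, "spin": 0},
    {"tx": 0.02, "ty": 0.002, "tz": 0, "spin": 0},
    {"tx": 0.01, "ty": 0, "tz": 0, "spin": -0.08},
    {"tx": 0, "ty": 0, "tz": 0, "spin": -0.09},
    {"tx": 0, "ty": 0, "tz": 0, "spin": -0.08},
  ],
)

```text
time_s: 10.53
ee_pos: [559.4, -75.4, 149.4]
eef_rot: [-1.918, -2.486, 0.001]
ft_force: [0.2, -0.7, -2.6]
width: 21.8
finger_force: 25.0
```

>>> play_rows(
  steps=[
    {"tx": 0, "ty": 0, "tz": 0, "spin": 0},
    {"tx": 0, "ty": 0, "tz": 0, "spin": 0},
    {"tx": 0, "ty": 0, "tz": 0, "spin": 0},
    {"tx": 0, "ty": 0, "tz": 0, "spin": 0},
    {"tx": 0, "ty": 0, "tz": 0, "spin": 0},
  ],
)

```text
time_s: 10.95
ee_pos: [559.9, -76.9, 149.9]
eef_rot: [-1.929, -2.48, 0.0]
ft_force: [-0.2, 0.5, -2.2]
width: 21.9
finger_force: 25.0
```

>>> play_rows(
  steps=[
    {"tx": 0, "ty": 0, "tz": 0, "spin": 0},
    {"tx": 0, "ty": 0, "tz": 0, "spin": 0},
    {"tx": 0, "ty": 0, "tz": 0, "spin": 0},
    {"tx": 0, "ty": 0, "tz": 0, "spin": 0},
    {"tx": 0, "ty": 0, "tz": 0, "spin": 0},
  ],
)

```text
time_s: 11.37
ee_pos: [560.0, -76.7, 150.0]
eef_rot: [1.927, 2.481, -0.0]
ft_force: [-0.1, 0.6, -2.2]
width: 21.6
finger_force: 25.0
```

```bash
python3 look.py w9; python3 meas.py w9;python3 head.py w9 170|grep -v "\-1[0-9][0-9]"
```

```text
11.3667 [559.97128807 -76.68096795 149.95746551] [[-0.2473, 0.9689, -0.0], [0.9689, 0.2473, -0.0001], [-0.0001, -0.0, -1.0]] [-0.1403581   0.60021398 -2.16940223] 21.62687718815503
red 244 px [256. 191.] tx -20.5 30.7 ty -25.6 26.2 0.0
yel 123 px [445. 135.] tx 52.3 67.7 ty 161.1 220.4 88.8
blue 27 px [257. 199.] tx -8.9 -3.4 ty -6.1 7.7 85.5
dark 124 px [439. 146.] tx 41.7 60.8 ty 152.6 212.3 12.7
dark 138 px [232. 249.] tx -80.3 -21.6 ty -42.8 -17.2 21.9
dark 141 px [280. 249.] tx -80.4 -21.6 ty 17.5 43.2 67.3
dark 68 px [203. 222.] tx -29.2 -24.8 ty -70.9 -37.7 89.9
dark 65 px [308. 222.] tx -29.3 -24.9 ty 38.1 70.3 0.2
dark 29 px [257. 195.] tx -1.6 5.6 ty -4.8 7.2 9.8
27 px [208.6 306.2] rect tool [-41.3 -29.8] [2.  8.8] 84.5 centroid [[-41.3 -29.8]]
35 px [303.4 304.1] rect tool [-40.3  29.7] [10.9  2. ] 4.0 centroid [[-40.8  29.7]]
128 px [256. 243.] rect tool [ 1.3 -0.2] [20.2 20.5] 0.0 centroid [[ 1.4 -0.1]]
```

View pics/w9b.png

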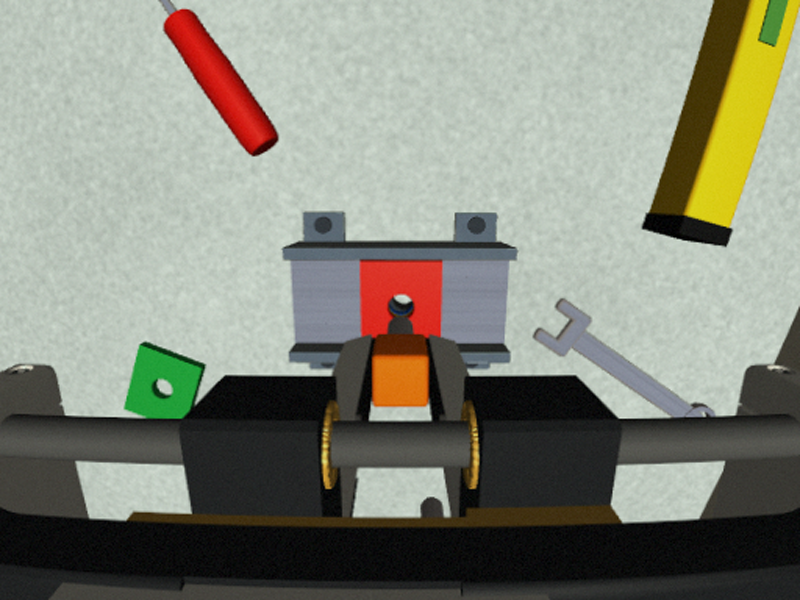

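The picture shows the squared stack with its hole at (400,305), the pin's nose just below it at (400,325), and a bright crescent at the hole's top. That may be table seen through the nut hole, so I look at the pixel values.

```bash
python3 - <<'E'
from h import *
import pickle
p,s=pickle.load(open("w9.pkl","rb"))
im=cv2.imread("pics/w9.png")
R=Ro.from_rotvec(s["eef_rot"]).as_matrix()
print("cols 246..267")
for r in range(186,204): print(r," ".join(f"{b//10:x}{g//10:x}{q//10:x}".replace(" ","") if 0 else f"{b:3d},{g:3d},{q:3d}" for b,g,q in im[r,248:266:1]))
for z in (51,35,27,22,2,0):
    a=np.linspace(0,2*np.pi,9)[:-1];
    rad=8.5 if z>25 else 8
    X=s["ee_pos"]+R@np.array([[0.4+rad*np.cos(t),0.3+rad*np.sin(t),0] for t in a]).T.reshape(3,-1) if 0 else np.array([s["ee_pos"]+R@np.array([0.4+rad*np.cos(t),0.3+rad*np.sin(t),0]) for t in a]);X[:,2]=z
    print(z,proj(p,X).round(1).tolist())
E
```

```text
cols 246..267
186  38, 53,222  37, 48,220  35, 44,220  37, 50,220  44, 54,225  38, 49,221  36, 47,220  38, 45,219  34, 50,219  39, 50,221  31, 44,219  35, 46,220  41, 50,221  38, 50,219  40, 52,221  36, 50,222  38, 51,221  40, 52,220
187  38, 49,221  34, 49,219  37, 45,220  35, 47,220  37, 50,221  38, 51,221  37, 48,217  32, 42,212  41, 53,213  36, 49,214  38, 46,217  37, 49,219  39, 47,219  34, 46,219  37, 45,219  35, 45,219  37, 47,220  37, 49,221
188  34, 47,221  37, 48,221  39, 50,222  30, 42,217  61, 70,216  62, 73,213  96,103,199 109,117,193 120,130,198 116,127,197 114,123,204  95,107,214  57, 66,212  37, 45,215  40, 48,221  36, 46,219  39, 51,221  38, 49,223
189  34, 45,218  35, 45,217  35, 46,217  29, 36,196 112,125,198 133,143,188 185,196,197 201,212,201 204,215,204 206,217,207 207,220,206 185,195,202 136,148,190  80, 90,197  43, 55,212  34, 47,220  37, 48,221  37, 47,220
190  34, 46,220  32, 43,215  34, 38,189  28, 31,116 123,132,130 189,198,187 197,209,197 194,205,193 196,209,195 201,211,201 201,212,200 205,219,207 205,216,205 158,168,188  85, 93,195  40, 49,209  37, 46,21
[... 2963 characters left out ...]
1, 201.9], [247.6, 196.1], [250.1, 190.2]]
35 [[256.1, 184.6], [261.8, 186.9], [264.1, 192.5], [261.7, 198.0], [256.1, 200.2], [250.4, 198.0], [248.0, 192.5], [250.4, 186.9]]
27 [[256.1, 183.1], [261.6, 185.4], [263.9, 190.8], [261.6, 196.2], [256.1, 198.4], [250.6, 196.2], [248.2, 190.8], [250.5, 185.4]]
22 [[256.0, 182.7], [261.2, 184.8], [263.3, 189.8], [261.2, 194.8], [256.1, 196.8], [250.9, 194.8], [248.8, 189.8], [250.9, 184.8]]
2 [[256.0, 179.4], [260.9, 181.4], [262.8, 186.1], [260.8, 190.8], [256.0, 192.8], [251.2, 190.8], [249.2, 186.1], [251.2, 181.4]]
0 [[256.0, 179.1], [260.8, 181.1], [262.8, 185.8], [260.8, 190.4], [256.0, 192.4], [251.2, 190.4], [249.2, 185.8], [251.2, 181.1]]
```

Through the stack I can see the nut-block hole: bright table, with grey block top only on the left. It sits about 2.7 mm toward tool +y of the plates' hole. So I go down through the plates first, then slide that way lightly.

>>> play_rows(
  steps=[
    {"tx": -0.0003, "ty": 0.0008, "tz": 0.006, "spin": 0},
    {"tx": 0, "ty": 0, "tz": 0.01, "spin": 0},
    {"tx": 0, "ty": 0, "tz": 0.009, "spin": 0},
    {"tx": 0, "ty": 0, "tz": 0.005, "spin": 0},
    {"tx": 0, "ty": 0, "tz": 0, "spin": 0},
  ],
)

```text
time_s: 11.83
ee_pos: [559.3, -76.4, 117.1]
eef_rot: [-1.924, -2.478, 0.003]
ft_force: [-0.4, 0.7, -1.3]
width: 21.9
finger_force: 25.0
```

>>> play_rows(
  steps=[
    {"tx": 0, "ty": 0, "tz": 0.003, "spin": 0},
    {"tx": 0, "ty": 0, "tz": 0.003, "spin": 0},
    {"tx": 0, "ty": 0, "tz": 0.003, "spin": 0},
    {"tx": 0, "ty": 0, "tz": 0.002, "spin": 0},
    {"tx": 0, "ty": 0, "tz": 0, "spin": 0},
  ],
)

```text
time_s: 12.25
ee_pos: [560.6, -76.7, 108.5]
eef_rot: [-1.927, -2.481, 0.001]
ft_force: [0.4, 0.3, -1.7]
width: 21.7
finger_force: 25.0
```

>>> play_rows(
  steps=[
    {"tx": 0, "ty": 0, "tz": 0.003, "spin": 0},
    {"tx": 0, "ty": 0, "tz": 0.002, "spin": 0},
    {"tx": 0, "ty": 0, "tz": 0.002, "spin": 0},
    {"tx": 0, "ty": 0, "tz": 0, "spin": 0},
  ],
)

```text
time_s: 12.58
ee_pos: [560.5, -76.7, 101.4]
eef_rot: [-1.927, -2.481, 0.001]
ft_force: [-0.8, -0.3, -0.9]
width: 21.8
finger_force: 25.0
```

>>> play_rows(
  steps=[
    {"tx": 0, "ty": 0, "tz": 0.003, "spin": 0},
    {"tx": 0, "ty": 0, "tz": 0.003, "spin": 0},
    {"tx": 0, "ty": 0, "tz": 0.002, "spin": 0},
    {"tx": 0, "ty": 0, "tz": 0, "spin": 0},
  ],
)

```text
time_s: 12.92
ee_pos: [560.4, -76.6, 93.2]
eef_rot: [-1.926, -2.48, 0.001]
ft_force: [0.1, 0.5, -2.7]
width: 22.2
finger_force: 25.0
```

>>> play_rows(
  steps=[
    {"tx": 0, "ty": 0, "tz": 0.003, "spin": 0},
    {"tx": 0, "ty": 0, "tz": 0.003, "spin": 0},
    {"tx": 0, "ty": 0, "tz": 0.001, "spin": 0},
    {"tx": 0, "ty": 0, "tz": 0, "spin": 0},
    {"tx": 0, "ty": 0, "tz": 0, "spin": 0},
  ],
)

```text
time_s: 13.33
ee_pos: [560.8, -76.8, 86.9]
eef_rot: [-1.927, -2.481, 0.0]
ft_force: [-0.7, -0.4, -1.1]
width: 21.8
finger_force: 25.0
```

>>> play_rows(
  steps=[
    {"tx": 0, "ty": 0.0007, "tz": 0, "spin": 0},
    {"tx": 0, "ty": 0.0007, "tz": 0, "spin": 0},
    {"tx": 0, "ty": 0.0006, "tz": 0, "spin": 0},
    {"tx": 0, "ty": 0, "tz": 0, "spin": 0},
    {"tx": 0, "ty": 0, "tz": 0, "spin": 0},
  ],
)

```text
time_s: 13.75
ee_pos: [562.8, -76.3, 87.1]
eef_rot: [1.927, 2.481, -0.0]
ft_force: [-1.2, -0.7, -1.8]
width: 21.8
finger_force: 25.0
```

>>> play_rows(
  steps=[
    {"tx": 0, "ty": 0, "tz": 0.002, "spin": 0},
    {"tx": 0, "ty": 0, "tz": 0.002, "spin": 0},
    {"tx": 0, "ty": 0, "tz": 0.001, "spin": 0},
    {"tx": 0, "ty": 0, "tz": 0, "spin": 0},
    {"tx": 0, "ty": 0, "tz": 0, "spin": 0},
  ],
)

```text
time_s: 14.17
ee_pos: [562.8, -76.3, 81.8]
eef_rot: [1.927, 2.481, -0.0]
ft_force: [-0.8, 0.4, -2.3]
width: 21.8
finger_force: 25.0
```

Nose at about z = 22, the block's top, with no resistance. Go on in small steps, watching the force.

>>> play_rows(
  steps=[
    {"tx": 0, "ty": 0, "tz": 0.001, "spin": 0},
    {"tx": 0, "ty": 0, "tz": 0.001, "spin": 0},
    {"tx": 0, "ty": 0, "tz": 0, "spin": 0},
  ],
)

```text
time_s: 14.42
ee_pos: [562.7, -76.3, 79.7]
eef_rot: [-1.927, -2.481, 0.0]
ft_force: [-0.4, 0.7, -2.3]
width: 21.7
finger_force: 25.0
```

>>> play_rows(
  steps=[
    {"tx": 0, "ty": 0, "tz": 0.001, "spin": 0},
    {"tx": 0, "ty": 0, "tz": 0, "spin": 0},
  ],
)

```text
time_s: 14.58
ee_pos: [562.7, -76.2, 78.8]
eef_rot: [-1.927, -2.481, 0.0]
ft_force: [0.4, -0.9, -1.3]
width: 22.0
finger_force: 25.0
```

>>> play_rows(
  steps=[
    {"tx": 0, "ty": 0, "tz": 0.001, "spin": 0},
    {"tx": 0, "ty": 0, "tz": 0.001, "spin": 0},
    {"tx": 0, "ty": 0, "tz": 0.001, "spin": 0},
    {"tx": 0, "ty": 0, "tz": 0, "spin": 0},
  ],
)

```text
time_s: 14.92
ee_pos: [562.6, -76.2, 75.6]
eef_rot: [-1.927, -2.481, 0.0]
ft_force: [-0.3, -0.2, -2.1]
width: 21.7
finger_force: 25.0
```

>>> play_rows(
  steps=[
    {"tx": 0, "ty": 0, "tz": 0.001, "spin": 0},
    {"tx": 0, "ty": 0, "tz": 0.001, "spin": 0},
    {"tx": 0, "ty": 0, "tz": 0.001, "spin": 0},
    {"tx": 0, "ty": 0, "tz": 0, "spin": 0},
  ],
)

```text
time_s: 15.25
ee_pos: [562.6, -76.2, 72.7]
eef_rot: [-1.927, -2.481, 0.0]
ft_force: [-0.2, 0.3, -1.2]
width: 22.1
finger_force: 25.0
```

>>> play_rows(
  steps=[
    {"tx": 0, "ty": 0, "tz": 0.002, "spin": 0},
    {"tx": 0, "ty": 0, "tz": 0.002, "spin": 0},
    {"tx": 0, "ty": 0, "tz": 0.001, "spin": 0},
    {"tx": 0, "ty": 0, "tz": 0.001, "spin": 0},
    {"tx": 0, "ty": 0, "tz": 0, "spin": 0},
  ],
)

```text
time_s: 15.67
ee_pos: [562.6, -76.2, 66.6]
eef_rot: [-1.927, -2.481, 0.001]
ft_force: [0.2, 0.1, -1.6]
width: 21.7
finger_force: 25.0
```

>>> play_rows(
  steps=[
    {"tx": 0, "ty": 0, "tz": 0.001, "spin": 0},
    {"tx": 0, "ty": 0, "tz": 0.001, "spin": 0},
    {"tx": 0, "ty": 0, "tz": 0, "spin": 0},
    {"tx": 0, "ty": 0, "tz": 0, "spin": 0},
  ],
)

```text
time_s: 16.0
ee_pos: [562.7, -76.2, 64.9]
eef_rot: [-1.927, -2.481, 0.0]
ft_force: [0.0, 0.6, -2.0]
width: 21.7
finger_force: 25.0
```

>>> play_rows(
  steps=[
    {"tx": 0, "ty": 0, "tz": 0.0007, "spin": 0},
    {"tx": 0, "ty": 0, "tz": 0, "spin": 0},
    {"tx": 0, "ty": 0, "tz": 0, "spin": 0},
  ],
)

```text
time_s: 16.25
ee_pos: [562.8, -76.3, 64.3]
eef_rot: [1.927, 2.481, -0.0]
ft_force: [0.8, 0.7, -2.7]
width: 21.8
finger_force: 25.0
```

>>> play_rows(
  steps=[
    {"tx": 0, "ty": 0, "tz": 0.0005, "spin": 0},
    {"tx": 0, "ty": 0, "tz": 0, "spin": 0},
    {"tx": 0, "ty": 0, "tz": 0, "spin": 0},
  ],
)

```text
time_s: 16.5
ee_pos: [562.9, -76.3, 64.1]
eef_rot: [1.927, 2.481, 0.0]
ft_force: [-1.3, 0.8, -0.9]
width: 21.9
finger_force: 25.0
```

>>> play_rows(
  steps=[
    {"tx": 0, "ty": 0, "tz": 0.0004, "spin": 0},
    {"tx": 0, "ty": 0, "tz": 0, "spin": 0},
    {"tx": 0, "ty": 0, "tz": 0, "spin": 0},
  ],
)

```text
time_s: 16.75
ee_pos: [562.9, -76.3, 64.0]
eef_rot: [1.927, 2.481, 0.0]
ft_force: [-1.5, 0.1, 3.2]
width: 21.8
finger_force: 25.0
```

>>> play_rows(
  steps=[
    {"tx": 0, "ty": 0, "tz": 0.0004, "spin": 0},
    {"tx": 0, "ty": 0, "tz": 0, "spin": 0},
    {"tx": 0, "ty": 0, "tz": 0, "spin": 0},
  ],
)

```text
time_s: 17.0
ee_pos: [562.9, -76.3, 64.0]
eef_rot: [1.927, 2.481, 0.0]
ft_force: [-1.9, -0.1, 5.7]
width: 22.0
finger_force: 25.0
```

Contact at z = 64.0, exactly the flush height, at about 8 N. One more light press, then let go and withdraw.

>>> play_rows(
  steps=[
    {"tx": 0, "ty": 0, "tz": 0.0005, "spin": 0},
    {"tx": 0, "ty": 0, "tz": 0, "spin": 0},
    {"tx": 0, "ty": 0, "tz": 0, "spin": 0},
  ],
)

```text
time_s: 17.25
ee_pos: [562.9, -76.3, 64.0]
eef_rot: [1.927, 2.48, 0.0]
ft_force: [-3.0, 1.3, 6.1]
width: 21.6
finger_force: 25.0
```

>>> play_rows(
  hand=90,
  steps=[
    {"tx": 0, "ty": 0, "tz": -0.0003, "spin": 0},
    {"tx": 0, "ty": 0, "tz": 0, "spin": 0},
    {"tx": 0, "ty": 0, "tz": 0, "spin": 0},
    {"tx": 0, "ty": 0, "tz": 0, "spin": 0},
    {"tx": 0, "ty": 0, "tz": 0, "spin": 0},
  ],
)

```text
time_s: 17.67
ee_pos: [562.7, -76.2, 62.4]
eef_rot: [-1.927, -2.481, 0.0]
ft_force: [0.6, -0.5, 0.2]
width: 51.7
finger_force: 0.0
```

>>> play_rows(
  steps=[
    {"tx": 0, "ty": 0, "tz": -0.005, "spin": 0},
    {"tx": 0, "ty": 0, "tz": -0.015, "spin": 0},
    {"tx": 0, "ty": 0, "tz": -0.025, "spin": 0},
    {"tx": 0, "ty": 0, "tz": -0.025, "spin": 0},
    {"tx": 0, "ty": 0, "tz": -0.015, "spin": 0},
  ],
)

```text
time_s: 18.08
ee_pos: [563.8, -76.5, 151.0]
eef_rot: [1.925, 2.478, 0.003]
ft_force: [-0.1, 0.4, 0.8]
width: 60.8
finger_force: 0.0
```

>>> play_rows(
  steps=[
    {"tx": 0, "ty": 0, "tz": 0, "spin": 0},
    {"tx": 0, "ty": 0, "tz": 0, "spin": 0},
    {"tx": 0, "ty": 0, "tz": 0, "spin": 0},
    {"tx": 0, "ty": 0, "tz": 0, "spin": 0},
    {"tx": 0, "ty": 0, "tz": 0, "spin": 0},
  ],
)

```text
time_s: 18.5
ee_pos: [561.8, -76.1, 145.8]
eef_rot: [-1.925, -2.479, 0.002]
ft_force: [0.3, -0.6, -0.2]
width: 61.2
finger_force: 0.0
```

```bash
python3 look.py w10; python3 head.py w10 81; python3 meas.py w10
```

```text
18.5 [561.80997552 -76.05114765 145.84354421] [[-0.2474, 0.9689, -0.0033], [0.9689, 0.2474, 0.0007], [0.0015, -0.0031, -1.0]] [ 0.31575214 -0.58709462 -0.17501853] 61.237030963226616
32 px [379. 304.] rect tool [-101.2  121.6] [14.4  3.6] 11.3 centroid [[-101.8  121.5]]
35 px [132.8 304.1] rect tool [-100.8 -121.9] [ 4.4 15.6] 80.2 centroid [[-100.6 -122.3]]
17 px [131.4 278.5] rect tool [ -73.1 -119.8] [7.8 2.3] 17.0 centroid [[ -73.4 -119.9]]
88 px [257. 207.] rect tool [-1.2  1. ] [20.2 21.4] 0.0 centroid [[-1.1  1. ]]
red 218 px [256. 197.] tx -30.8 30.3 ty -26.1 26.5 90.0
yel 125 px [446. 135.] tx 51.6 67.7 ty 159.5 218.9 88.7
dark 127 px [441. 147.] tx 41.2 60.0 ty 151.0 210.9 13.2
```

View pics/w10b.png

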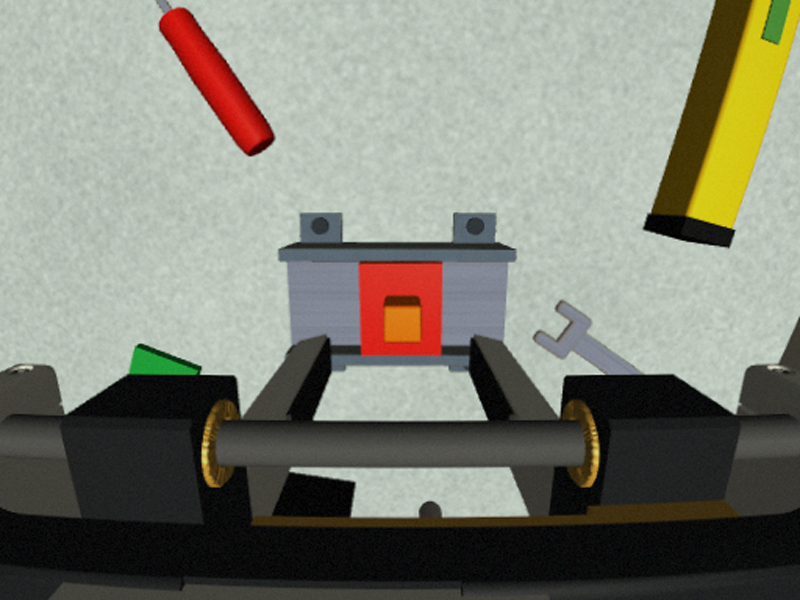

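The picture shows the orange head at (402,323) upright and flush on the red plate. The stack is square and the gripper is clear, so I hand in.

```bash
python3 -c "
from plant import *
print(sign_off())"
```

```text
the job is handed in; nothing more can be done
None
```

The three plates are squared up and the small pin is through them and the nut block, head flush on the red plate; it went in without resistance, with about 8 N on it at the end, then I let go and handed the job in at about 18.5 s.

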